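Load the red mandrel into the rotary chuck

TASK

Take the red mandrel out of the blue rack and lay it on the chuck's loading rail, then slide it partway into the bore (a third to half of its length) and let go of it there. Then push it from further back until it stops, fully home, at the bottom of the bore, and let go, leaving the brass and the plain steel mandrels in their rack.

Things in the scene. Friction and masses are not known exactly. Their poses are not given: they have to be found in the camera images.
- red_mandrel_center (a point): Red metal rod, bright steel ends, 28 mm across, 200 mm long, 0.15 to 0.4 kg, ends alike. Point: its centre; x along its length, the +x end already pointing within 25 degrees of the bore's x. Lies level in a low blue rack, axis 45 mm above the table, three parallel places 85 mm apart. Notches hold it only 60 mm either side of the centre: between them fingers are free down to 8 mm over the table.
- brass_mandrel_center (a point): Yellow brass rod. Same size as the red one (28 mm across, 200 mm long), lying parallel to it in the same rack; stays there. The point is its centre; x runs along its length.
- steel_mandrel_center (a point): Plain bright steel rod. Same size as the red one (28 mm across, 200 mm long), lying parallel to it in the same rack; stays there. The point is its centre; x runs along its length.
- bore_mouth (a point): Centre of the mouth of a level bore, 36 mm across, 160 deep, solid bottom, in a fixed dark chuck (76 mm across, top 128 high). 90 mm above table; x points INTO the bore, z up. A rail of two bars, 25 mm wide in all, lies at x -205 to -2 mm; fingers pass beside it. A rod laid within 8 mm of its middle settles, axis 88 mm high, and slides straight in (1 to 3 N). Home: rod centre at x +60, rear 40 mm left out.
There are look-alikes about, which are no part of the job. What is shaped like the part that bears red_mandrel_center but green or purple is not meant.

How it is judged:
By the outcome, as a careful person would: the job done as asked, in the order asked, and still so for the second after the job is handed in, with the robot touching nothing.
It also fails if it takes over 48 s, if anything falls off the work surface, if the arm or the gripper's body presses on something with over 40 N, if the wrist force passes 120 N, or if a joint passes its speed limit or range.

ROBOT

A 6-joint arm with a two-finger parallel gripper is mounted at the origin on the work surface. World frame = base frame: x ahead of the robot, y to its left, z up, the work surface at z = 0. Lengths are in mm, angles in rad, forces in N, time in s.
With the tool pointing down it reaches from about 275 to 1000 mm from the base axis. Payload 8.4 kg.
Tool frame: the origin (TCP) lies on the centre line of the jaws, within the pads' length; the fingertips stand 17 mm ahead of it and the grasp point (between the pads) lies 2 mm behind it (r.tcp_to_tips is the z of the fingertips in the tool frame, in mm); z points along the fingers, y is the direction in which the jaws open and shut (so a half turn about z gives the same grasp; the last joint's range is limited). The gripper opens to 85 mm and grips with 20 to 120 N. Pads are 22 mm wide; open, the fingers measure 114 mm over their backs; the gripper's body (76 mm by 85 mm) begins 54 mm behind the grasp point. The pads swing forward as they close: fully open they stand 13 mm farther back than shut.
Start: joints at [-1.193, 0.353, 1.633, -0, 1.155, -0.002], TCP at [231.708, -580.465, 215.781] pointing down, gripper open.
Joint ranges: [-2.63, 2.63], [-0.92, 2.1], [0.06, 2.66], [-1.3, 4.44], [0, 2.69], [-3.02, 3.02]. Speed limits (rad/s): [2.22, 2.22, 2.79, 3.14, 3.14, 3.14].

INTERFACE

Orientations are given as [roll, pitch, yaw] about the fixed x, y, z axes, in that order (R = Rz(yaw) Ry(pitch) Rx(roll)).
In Python, from rig import r, cams, job gives the robot as it stands.
- The arm moves only by the tool drive_tool, never from a script. Its argument "deltas" is a list of rows, each a list of 4 numbers: the shift along the tool's x, y, z in cm, then the turn about the tool's z in rad. In form: [[x, y, z, roll], ...]. A call has 1 to 12 rows; each row shifts and turns the commanded pose from where the row before left it, along the tool's axes as they then stand; what a row does not reach is not made up. A row lasts 1/12 s, in which the tool goes at most 41.7 mm and 7.16 degrees, less where a joint would pass 70% of its speed; a pose out of reach is approached as far as the arm can. A call with a gripper value outside its range is refused whole. "jaw" is the closure, from 0 (fully open) to 1 (shut), set as the call begins (left out, the last holds). The fingers move at their own pace and stop on an object; "force" is the grip in N (left out, the last holds). Time passes only in rows, so rows that do not move let the fingers close. It gives the time, the measured TCP pose, the force and the opening at its end, in the units of the state.
- r.sense(): the state, without advancing time (a new reading comes with each control period).
- cams.grab_frame(name): name is "scene" or "top" or "wrist"; returns (picture, depth): 480x640x3 uint8, red, green, blue; 480x640 float32, mm along the optical axis (not along the pixel's ray), 0 where there is no reading.
- cams.camera_params(name): a dict with "fx", "fy", "cx", "cy" (pixels), "R" (3x3) and "t" (3): a world point X has camera coordinates R X + t. Camera axes: x right, y down, z forward; pixel columns grow to the right and rows downward; lengths in mm; the calibration is good to about 2 mm. A picture is of the moment at which its call begins: read the wrist's pose just before it. camera_params takes no time and is no camera call; for the wrist camera it gives the pose at the moment of the call.
- job.sign_off(): hands the job in, once; it reports no verdict.
The state is a dict: "clock": time; "qpos": joint angles; "qvel": joint speeds; "joint_efforts": joint torques, N m; "eef_pos": TCP position; "tcp_rot": TCP orientation; "contact_force": force on the tool from outside, world axes, zero at the start; "wrist_torque": the same for the moment, N m; "opening": opening from 0.0 (shut) to 1.0 (fully open).
Only numpy, scipy, OpenCV 4.12 (cv2) and the standard library are available. Lean on these libraries where they do the work, as an engineer would, in place of code of your own. Each camera call takes 0.05 s, during which the arm holds its last target. There are 200 camera calls.

## Working session

There is one attempt and no reset: what is moved stays moved. The work goes in short steps, Python scripts to look and compute and a tool call to move; the robot and the scene stay as the last step left them, time stands still between calls to the robot, and variables do not carry over. Pictures are saved under pics/ and viewed, about 8 in all and at most 12, crops included, and the job is handed in when it is done.

Besides the shell and the picture viewer there is one more tool, called after "Request:" as name([rows], argument=value, ...), one row to a line, values as JSON. drive_tool: Moves the arm, as the interface text tells. Its arguments: {"type":"object","properties":{"deltas":{"type":"array"},"jaw":{"type":"number"},"force":{"type":"number"}},"required":["deltas"]}

```bash
mkdir -p pics; ls; python3 - <<'E'
from rig import r,cams,job
import cv2,numpy as np
for n in("scene","top"):
    p,d=cams.grab_frame(n); np.savez(f"{n}0.npz",p=p,d=d); cv2.imwrite(f"pics/{n}0.png",p[:,:,::-1])
    c=cams.camera_params(n); print(n,c)
s=r.sense(); print(s)
E
```

```text
pics
scene {'fx': 518.3645205442392, 'fy': 518.3645205442392, 'cx': 318.75392456351443, 'cy': 243.09663217168347, 'R': array([[ 0.35421947,  0.93512462,  0.00839699],
       [ 0.6516757 , -0.24039091, -0.71939627],
       [-0.6707066 ,  0.26029628, -0.69454913]]), 't': array([-340.01926094, -230.93543954, 1714.12824085])}
top {'fx': 522.9810495587448, 'fy': 522.9810495587448, 'cx': 319.68657695098614, 'cy': 240.33906644557, 'R': array([[-0.01408036, -0.99989705,  0.00276343],
       [-0.99380142,  0.01368962, -0.11032377],
       [ 0.11027458, -0.00429969, -0.99389186]]), 't': array([ 166.81518526,  531.53106872, 1118.38368615])}
{'clock': 0.1, 'qpos': array([-1.19337892e+00,  3.53620253e-01,  1.63403477e+00,  1.14148787e-05,
        1.15516982e+00, -2.39611338e-03]), 'qvel': array([-1.87781115e-03, -3.53874880e-03,  1.91446245e-04,  2.86459344e-04,
       -4.87056614e-05, -8.29024093e-04]), 'joint_efforts': array([-8.19756078e-04, -6.06355619e+01, -3.42819357e+01, -1.04521466e-04,
        3.97930155e-03, -1.71758910e-05]), 'eef_pos': array([ 231.56656198, -580.06225165,  215.1216107 ]), 'tcp_rot': array([-3.14036049e+00, -1.33898099e-05,  3.79808893e-01]), 'contact_force': array([-0.25443995,  0.46530149, -1.03370217]), 'wrist_torque': array([ 0.0299465 ,  0.05821616, -0.01076186]), 'opening': 0.9993381806613674}
```

View pics/top0.png

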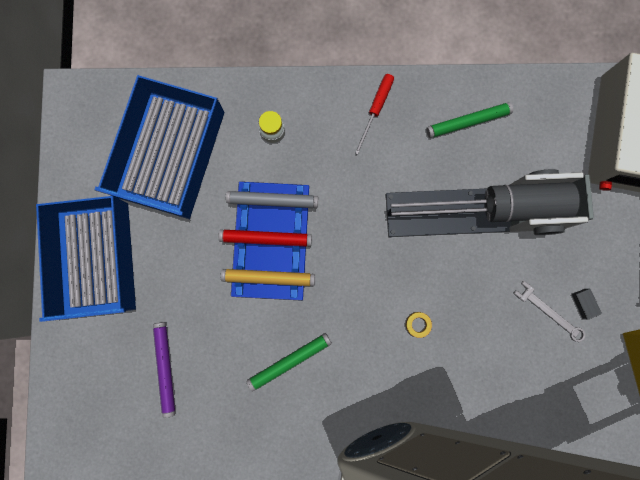

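View pics/scene0.png

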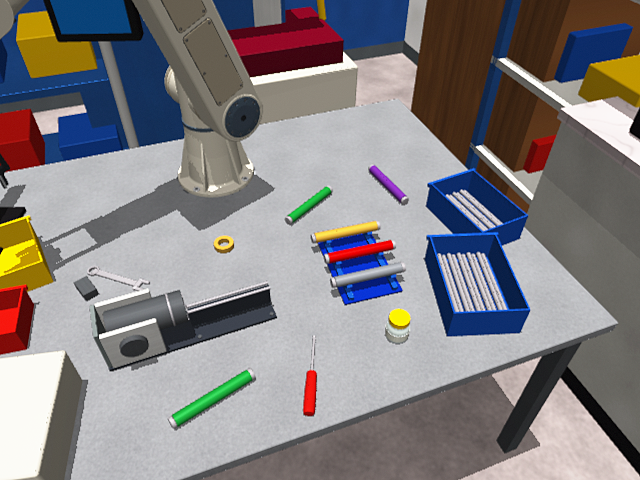

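The top view shows the red rod at (266,239) between steel (272,200) and brass (268,278). The rail runs from (388,210) to (488,205) and the chuck lies to its right at about (540,203). Next I'll measure both by depth and colour.

```bash
cat > h.py <<'E'
import numpy as np,cv2
def cloud(d,c):
    v,u=np.mgrid[:480,:640]
    P=np.stack([(u-c['cx'])/c['fx']*d,(v-c['cy'])/c['fy']*d,d],-1)
    return (P-c['t'])@c['R']
def ray(uv,c,z):
    uv=np.atleast_2d(uv).astype(float)
    q=np.c_[(uv[:,0]-c['cx'])/c['fx'],(uv[:,1]-c['cy'])/c['fy'],np.ones(len(uv))]@c['R']
    o=-c['R'].T@c['t']; return o+q*((z-o[2])/q[:,2])[:,None]
def proj(X,c):
    q=np.atleast_2d(X)@c['R'].T+c['t']; return np.c_[q[:,0]/q[:,2]*c['fx']+c['cx'],q[:,1]/q[:,2]*c['fy']+c['cy']]
def axis(P):
    P=P[:,:2]; m=P.mean(0); w=np.linalg.svd(P-m,full_matrices=False)[2][0]
    w=w*(-1 if w[1]>0 else 1); t=(P-m)@w
    return m+w*(t.max()+t.min())/2,w,np.ptp(t)
def redmask(p):
    h=cv2.cvtColor(p,cv2.COLOR_RGB2HSV); return (((h[...,0]<6)|(h[...,0]>174))&(h[...,1]>150)&(h[...,2]>60))
E
python3 - <<'E'
from rig import cams
from h import *
for n in("top","scene"):
    c=cams.camera_params(n); f=np.load(n+"0.npz"); p,d=f['p'],f['d']; W=cloud(d,c)
    m=redmask(p).astype(np.uint8); k,l,st,ce=cv2.connectedComponentsWithStats(m)
    for i in range(1,k):
        if st[i,4]>150:
            v,u=np.nonzero(l==i); a=axis(ray(np.c_[u,v],c,47)); Q=W[l==i]
            print(n,st[i],'ctr',a[0],'yaw',np.arctan2(a[1][1],a[1][0]),'len',a[2],'ztop',np.percentile(Q[:,2],95),Q.mean(0))
    if n=="top":
        B=np.zeros((480,640),bool);B[180:235,375:600]=1
        print('table z',np.median(W[300:310,450:500,2]))
        Q=W[B]
        for lo,hi in((60,72),(72,80),(80,90)):
            print(lo,hi,((Q[:,2]>lo)&(Q[:,2]<hi)).sum())
        print(np.round(W[203:213:1,440,:]),np.round(W[185:222:4,530,:]))
        print(np.round(W[205,480:500,:]))
E
```

```text
top [370  74  24  42 421] ctr [858.61625845  16.76704609] yaw -0.4130525993929477 len 98.38616884756203 ztop 28.4204956623677 [867.12345707  13.9386497   26.16560809]
top [223 230  84  16 980] ctr [539.82528431 278.56803907] yaw -1.6371305461891972 len 180.80179090139333 ztop 61.634454073451295 [538.24612215 277.32774275  60.40909077]
table z 0.29570257813844725
60 72 402
72 80 841
80 90 206
[[ 605.  -96.   77.]
 [ 602.  -96.   77.]
 [ 613. -113.    8.]
 [ 599.  -98.   72.]
 [ 597.  -97.   72.]
 [ 595.  -97.   72.]
 [ 592.  -96.   77.]
 [ 590.  -96.   77.]
 [ 587.  -96.   77.]
 [ 585.  -96.   76.]] [[ 634. -277.  109.]
 [ 623. -271.  120.]
 [ 613. -268.  128.]
 [ 605. -266.  131.]
 [ 597. -267.  128.]
 [ 589. -267.  126.]
 [ 582. -268.  123.]
 [ 575. -272.  113.]
 [ 568. -275.  105.]
 [ 556. -265.  127.]]
[[ 600. -183.   70.]
 [ 601. -186.   68.]
 [ 600. -188.   70.]
 [ 600. -189.   73.]
 [ 600. -192.   70.]
 [ 601. -196.   63.]
 [ 601. -198.   66.]
 [ 600. -198.   71.]
 [ 600. -200.   71.]
 [ 599. -201.   74.]
 [ 600. -204.   71.]
 [ 600. -206.   72.]
 [ 599. -208.   74.]
 [ 592. -1
[... 316 characters left out ...]
36]
scene [523 135  33  38 730] ctr [ 317.73670789 1032.87956112] yaw -0.9019140914311775 len 269.25464513582807 ztop -158.7325118313324 [  36.03767351 1342.11702638 -212.80124442]
scene [328 240  65  23 599] ctr [540.7273492 277.9896726] yaw -1.626134957269489 len 187.51781001954402 ztop 59.91308010033287 [547.90591487 274.83597888  54.89757164]
scene [   0  285   34   69 1930] ctr [ 458.87521007 -578.37415515] yaw -3.089545916855848 len 213.68806351905118 ztop 69.43022973895836 [ 454.00701004 -582.38764903   36.5235927 ]
scene [303 370  14  46 479] ctr [887.60016753   7.22215859] yaw -0.41234657486165627 len 105.21588849994714 ztop 26.58440916842591 [877.03444847  10.75576904  21.55962239]
```

```bash
python3 - <<'E'
import cv2
a=cv2.imread("pics/top0.png")[165:250,370:610]; cv2.imwrite("pics/c1.png",cv2.resize(a,None,fx=3.3,fy=3.3,interpolation=cv2.INTER_CUBIC))
E
```

```text
(no output)
```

View pics/c1.png

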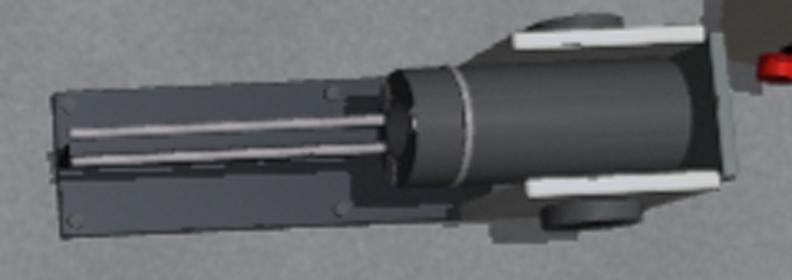

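The crop shows the two bright rail bars running from about (72,147) to (384,134), ending at the mouth. The cylinder face is at about x=388 in the crop.

```bash
python3 - <<'E'
from rig import cams
from h import *
c=cams.camera_params("top"); f=np.load("top0.npz"); p,d=f['p'],f['d']; W=cloud(d,c)
g=p.min(2).astype(int); m=np.zeros((480,640),np.uint8); m[197:219,386:490]=(g[197:219,386:490]>105)
v,u=np.nonzero(m); print(len(u),u.min(),u.max(),'z',np.percentile(W[m>0][:,2],[10,50,90]))
R=ray(np.c_[u,v],c,76)
e,w,L=axis(R); print('rail ctr',e,'yaw',np.arctan2(w[1],w[0]),'len',L)
n=np.array([-w[1],w[0]]); s=(R[:,:2]-e)@n; print('width pct',np.percentile(s,[2,25,50,75,98]),'mean',s.mean())
# per-bar fit
for k in(s>0,s<=0):
    x=axis(R[k]);print(' bar',x[0],np.arctan2(x[1][1],x[1][0]),x[2])
# ends
t=(R[:,:2]-e)@w; print('start',e+w*t.min(),'end',e+w*t.max())
# chuck cylinder
Q=W[175:235,480:600].reshape(-1,3); Q=Q[(Q[:,2]>100)&(Q[:,2]<135)]
t=(Q[:,:2]-e)@w; s=(Q[:,:2]-e)@n; top=Q[:,2]>126
k=top; print('front',np.percentile(t,[0,1,3]),'top line s',np.median(s[k]),np.polyfit(t[k],s[k],1),Q[:,2].max())
# rods in top
h=cv2.cvtColor(p,cv2.COLOR_RGB2HSV)
B=np.zeros((480,640),np.uint8);B[170:310,210:330]=1
for nm,mm in(("red",redmask(p)),("brass",(abs(h[...,0].astype(int)-20)<7)&(h[...,1]>120))):
    mm=mm&(B>0); v,u=np.nonzero(mm); a=axis(ray(np.c_[u,v],c,47)); print(nm,a[0],np.arctan2(a[1][1],a[1][0]),a[2],len(u))
    Z=W[mm]; Z=Z[(Z[:,2]>52)]; a=axis(Z); print('  cloud',a[0],np.arctan2(a[1][1],a[1][0]),np.median(Z,0))
# whole rod by height (incl. steel ends)
k=(W[...,2]>50)&(B>0)&(W[...,2]<70); Z=W[k]
w=np.array([np.cos(-1.632),np.sin(-1.632)]);nn=np.array([-w[1],w[0]]);e=np.array([540,278.]);q=(Z[:,:2]-e)
j=abs(q@nn)<15; t=q[j]@w; print('ends',np.percentile(t,[.5,1,99,99.5]),'s',np.median(q[j]@nn))
E
```

```text
486 391 485 z [73.69038467 76.23865836 79.07647895]
rail ctr [596.28132815 -93.05227045] yaw -1.536906988773933 len 200.20959431423387
width pct [-11.77602776  -9.16968545   6.03831137   8.7404822   11.22036333] mean -9.544080203789987e-14
 bar [604.93257403 -92.75722883] -1.5386133890180114 200.20713965493604
 bar [586.94796698 -93.01704054] -1.5398167766951771 197.7023419775802
start [592.88949218   6.99504767] end [ 599.67316413 -193.09958857]
front [101.46908594 103.57961218 105.5750367 ] top line s -1.7567812398745621 [-0.01738124  0.77016624] 134.55666578248082
red [539.82528431 278.56803907] -1.6371305461891972 180.80179090139333 980
  cloud [537.00518743 260.62922587] -1.6546095116075354 [538.60466539 276.49329155  57.54575521]
brass [454.19363369 273.15565077] -1.6357197995897885 180.91479011332848 1031
  cloud [452.53647636 261.44784545] -1.6507707268695924 [453.43131353 272.22198133  57.67503207]
ends [-98.84096455 -97.17838297  98.11770884  99.04535091] s -1.6837759561664725
```

Red centre ≈ (540, 277.5) with yaw −1.637, and its ends are symmetric at ±98. The rail axis runs through (596,−93) with yaw −1.539, so the mouth is ≈ (599,−195). I'll grip 20 mm behind the rod's centre, approaching over (541,297).

Request:
drive_tool([
  [2.55, -2.92, 0, 0],
  [2.55, -2.92, 0, 0],
  [2.55, -2.92, 0, 0],
  [2.55, -2.92, 0, 0],
  [2.55, -2.92, 0, 0],
  [2.55, -2.92, 0, 0],
  [2.55, -2.92, 0, 0],
  [2.55, -2.92, 0, 0],
  [2.55, -2.92, 0, 0],
  [2.55, -2.92, 0, 0],
  [2.55, -2.92, 0, 0],
  [2.55, -2.92, 0, 0],
], jaw=0, force=60)

```text
clock: 1.1
eef_pos: [386.0, -139.8, 215.8]
tcp_rot: [3.141, -0.0, 0.379]
contact_force: [1.0, -0.2, -0.5]
opening: 1.001
```

Request:
drive_tool([
  [2.55, -2.92, 0, 0],
  [2.55, -2.92, 0, 0],
  [2.55, -2.92, 0, 0],
  [2.55, -2.92, 0, 0],
  [2.55, -2.92, 0, 0],
  [2.55, -2.92, 0, 0],
  [2.55, -2.92, 0, 0],
  [2.55, -2.92, 0, 0],
  [2.55, -2.92, 0, 0],
  [2.55, -2.92, 0, 0],
  [2.55, -2.92, 0, 0],
  [2.55, -2.92, 0, 0],
])

```text
clock: 2.1
eef_pos: [540.3, 299.2, 215.4]
tcp_rot: [3.141, 0.001, 0.38]
contact_force: [-0.0, -0.2, 0.8]
opening: 1.002
```

Request:
drive_tool([
  [0, 0, 0, -0.12],
  [0, 0, 0, -0.12],
  [0, 0, 0, -0.12],
  [0, 0, 0, -0.12],
  [0, 0, 0, -0.12],
  [0, 0, 0, -0.12],
  [0, 0, 0, -0.12],
  [0, 0, 0, -0.12],
  [0, 0, 0, -0.12],
  [0, 0, 0, -0.045],
  [0, 0, 0, 0],
  [0, 0, 0, 0],
])

```text
clock: 3.1
eef_pos: [540.1, 297.2, 215.5]
tcp_rot: [-3.141, 0.0, 1.503]
contact_force: [0.2, -0.3, 0.4]
opening: 1.001
```

Now a closer check with the wrist camera.

```bash
python3 - <<'E'
from rig import r,cams
from h import *
s=r.sense(); c=cams.camera_params("wrist"); p,d=cams.grab_frame("wrist"); cv2.imwrite("pics/w1.png",p[:,:,::-1])
m=redmask(p).astype(np.uint8); k,l,st,ce=cv2.connectedComponentsWithStats(m); i=1+np.argmax(st[1:,4])
print(st[i]); v,u=np.nonzero(l==i); R=ray(np.c_[u,v],c,48); a=axis(R); print(a,np.arctan2(a[1][1],a[1][0]))
W=cloud(d,c); Q=W[l==i]; print('cloud',np.median(Q,0),Q[:,2].max()); Z=Q[Q[:,2]>54]; a=axis(Z);print(a,np.arctan2(a[1][1],a[1][0]))
print('tcp proj',proj([s['eef_pos'][0],s['eef_pos'][1],45],c), s['eef_pos'])
E
```

```text
[ 304  139   30  183 4570]
(array([539.17851176, 275.56552823]), array([-0.06622454, -0.99780475]), np.float64(185.09068520660463)) -1.6370693685761657
cloud [539.89280611 290.54739908  56.75805413] 373.02857565741664
(array([539.13480256, 281.35937082]), array([-0.06534031, -0.99786304]), np.float64(187.02273161857767)) -1.6361832240706577
tcp proj [[318.16688462 215.14168958]] [540.08751208 297.18402314 215.4948687 ]
```

View pics/w1.png

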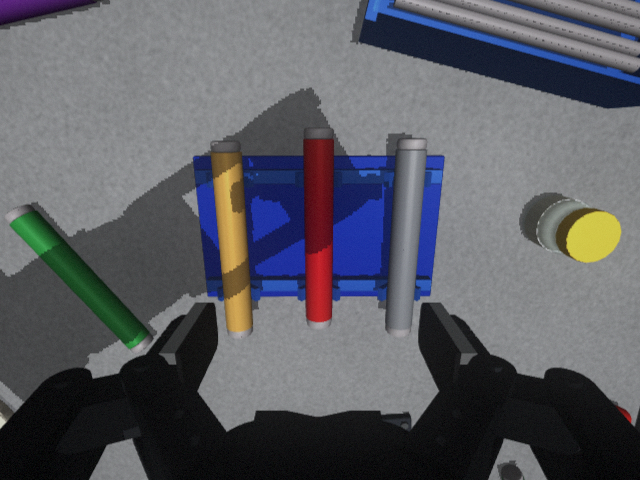

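The wrist view shows red in the middle, (304–334, 125–330), at yaw −1.637. The TCP projects onto its axis at (318,215), within 1 mm, so I'll descend and grip.

Request:
drive_tool([
  [0, -0.05, 2.5, 0],
  [0, 0, 2.5, 0],
  [0, 0, 2.5, 0],
  [0, 0, 2.5, 0],
  [0, 0, 2.5, 0],
  [0, 0, 2.0, 0],
  [0, 0, 1.5, 0],
  [0, 0, 1.0, 0],
  [0, 0, 0.3, 0],
  [0, 0, 0, 0],
  [0, 0, 0, 0],
])

```text
clock: 4.07
eef_pos: [540.3, 297.6, 43.5]
tcp_rot: [3.141, -0.001, 1.504]
contact_force: [-0.1, -0.0, -1.2]
opening: 0.999
```

Request:
drive_tool([
  [0, 0, 0, 0],
  [0, 0, 0, 0],
  [0, 0, 0, 0],
  [0, 0, 0, 0],
  [0, 0, 0, 0],
  [0, 0, 0, 0],
  [0, 0, 0, 0],
  [0, 0, 0, 0],
  [0, 0, 0, 0],
  [0, 0, 0, 0],
  [0, 0, 0, 0],
  [0, 0, 0, 0],
], jaw=1, force=60)

```text
clock: 5.07
eef_pos: [540.6, 297.7, 43.4]
tcp_rot: [3.14, -0.001, 1.505]
contact_force: [0.8, 0.2, 6.1]
opening: 0.005
```

The opening reads 0.005, so the jaws are shut on nothing. I'll look before doing anything else.

```bash
python3 - <<'E'
from rig import r,cams
import cv2,numpy as np
p,d=cams.grab_frame("wrist");q,d=cams.grab_frame("scene")
cv2.imwrite("pics/w2.png",np.hstack([cv2.resize(p,(400,300)),cv2.resize(q[170:320,270:470],(400,300))])[:,:,::-1])
s=r.sense();print(s['opening'],s['contact_force'],s['eef_pos'])
E
```

```text
0.0009851773611599338 [0.83864475 0.07461186 5.48075489] [540.56398109 297.66785805  43.4046771 ]
```

View pics/w2.png

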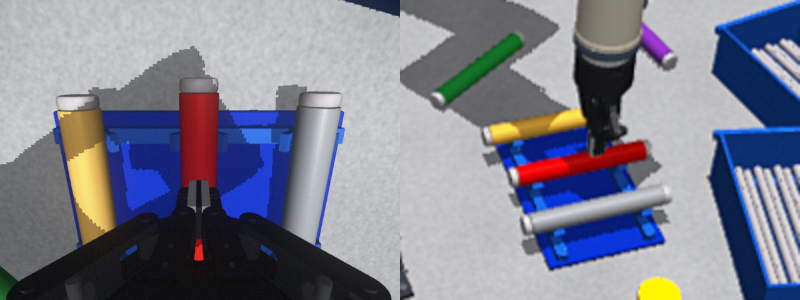

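```bash
python3 - <<'E'
from rig import r,cams
from h import *
print(r.tcp_to_tips, [a for a in dir(r) if a[0]!='_'])
s=r.sense(); print(s['qpos'],s['eef_pos'])
c=cams.camera_params("wrist"); p,d=cams.grab_frame("wrist"); W=cloud(d,c)
m=redmask(p).astype(np.uint8); k,l,st,ce=cv2.connectedComponentsWithStats(m)
for i in range(1,k):
    if st[i,4]>30: Q=W[l==i]; print(st[i],np.round(np.percentile(Q,[5,50,95],axis=0)))
print(np.round(W[290:420:10,310,:]),np.round(W[290:420:10,325,:]),p[290:420:10,318])
c=cams.camera_params("scene"); p,d=cams.grab_frame("scene"); W=cloud(d,c)
print(np.round(W[225:256:3,366]),np.round(W[225:256:3,371]))
for z in(30,45,60): print(z,proj([540.6,297.7,z],c))
cv2.imwrite("pics/s2.png",np.hstack([cv2.resize(p[210:285,310:410],(500,375),interpolation=2),cv2.resize(p[240:250,360:375],(100,375))])[:,:,::-1])
E
```

```text
17.0 ['MotionError', 'sense', 'tcp_to_tips']
[ 5.00967728e-01  5.43046588e-01  1.77474131e+00 -1.11429256e-04
  8.22134958e-01  5.66999795e-01] [540.56398109 297.66785805  43.4046771 ]
[ 287  149   63  151 8398] [[531. 309.  50.]
 [543. 340.  57.]
 [555. 366.  59.]]
[310 383  17  34 442] [[534. 237.  57.]
 [537. 247.  58.]
 [542. 291. 108.]]
[[538. 310.  65.]
 [538. 310.  74.]
 [538. 310.  82.]
 [538. 311.  91.]
 [538. 310.  96.]
 [539. 312. 104.]
 [539. 310. 107.]
 [538. 305. 106.]
 [538. 301. 106.]
 [538. 297. 106.]
 [537. 293. 105.]
 [537. 291. 108.]
 [537. 288. 109.]] [[544. 310.  65.]
 [544. 310.  75.]
 [544. 310.  82.]
 [544. 310.  90.]
 [543. 310.  96.]
 [543. 311. 104.]
 [543. 310. 107.]
 [543. 305. 106.]
 [543. 301. 106.]
 [542. 296. 105.]
 [542. 293. 106.]
 [542. 292. 109.]
 [542. 287. 108.]] [[ 24  16  26]
 [ 26  20  31]
 [ 18  12  23]
 [ 18  17  27]
 [ 28  26  32]
 [ 32  30  36]
 [ 32  29  35]
 [ 28  29  33]
 [ 26  22  30]
 [ 31  30  30]
 [144  20  20]
 [235  34  35]
 [236  39  39]]
[[ 561.  276.  158.]
 [ 561.  277.  147.]
 [ 558.  280.  134.]
 [ 556.  282.  121.]
 [ 550.  286.  103.]
 [ 549.  287.   92.]
 [ 546.  290.   77.]
 [ 547.  290.   67.]
 [ 548.  290.   56.]
 [ 552.  289.   50.]
 [1421. -184. 1027.]] [[ 575.  283.  167.]
 [1421. -184. 1027.]
 [ 559.  294.  130.]
 [ 581.  282.  143.]
 [ 584.  281.  136.]
 [ 585.  282.  126.]
 [ 558.  298.   86.]
 [ 553.  302.   68.]
 [ 551.  304.   54.]
 [ 554.  303.   47.]
 [ 525.  320.    2.]]
30 [[366.64815652 253.48240973]]
45 [[367.05184244 249.55801386]]
60 [[367.46159123 245.57467837]]
```

View pics/s2.png

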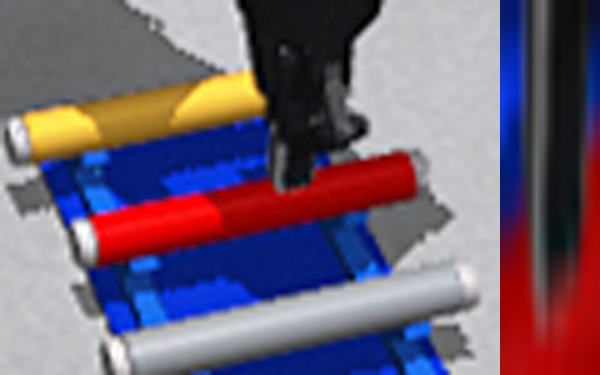

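The shut fingers appear to end at the top of the rod, around z≈58 at scene (368,247). That disagrees with a TCP of 43. I'll reopen the jaws and find where the tips really are.

Request:
drive_tool([
  [0, 0, 0, 0],
  [0, 0, 0, 0],
  [0, 0, 0, 0],
  [0, 0, 0, 0],
  [0, 0, 0, 0],
  [0, 0, 0, 0],
  [0, 0, 0, 0],
  [0, 0, 0, 0],
], jaw=0)

```text
clock: 5.93
eef_pos: [539.8, 297.3, 42.7]
tcp_rot: [-3.141, 0.0, 1.505]
contact_force: [0.7, -0.0, -0.0]
opening: 0.999
```

```bash
python3 - <<'E'
from rig import r,cams
from h import *
s=r.sense(); print(s['eef_pos'],s['opening'],s['contact_force'])
c=cams.camera_params("scene"); p,d=cams.grab_frame("scene"); cw=cams.camera_params("wrist");q,dw=cams.grab_frame("wrist")
for x in(498,583):
  for z in(26,39,60,100): print(x,z,proj([x,297.7,z],c).round(),proj([x,297.7,z],cw).round())
cv2.imwrite("pics/s3.png",np.hstack([cv2.resize(p[205:280,310:410],(400,300),interpolation=2),cv2.resize(q,(400,300))])[:,:,::-1])
E
```

```text
[539.7730891  297.2869917   42.71286695] 0.9993558117218635 [ 0.72672671 -0.01168877 -0.03142227]
498 26 [[360. 244.]] [[242. 284.]]
498 39 [[360. 241.]] [[237. 295.]]
498 60 [[361. 235.]] [[227. 316.]]
498 100 [[362. 224.]] [[198. 374.]]
583 26 [[373. 265.]] [[398. 275.]]
583 39 [[374. 262.]] [[403. 285.]]
583 60 [[374. 256.]] [[414. 304.]]
583 100 [[375. 245.]] [[446. 361.]]
```

View pics/s3.png

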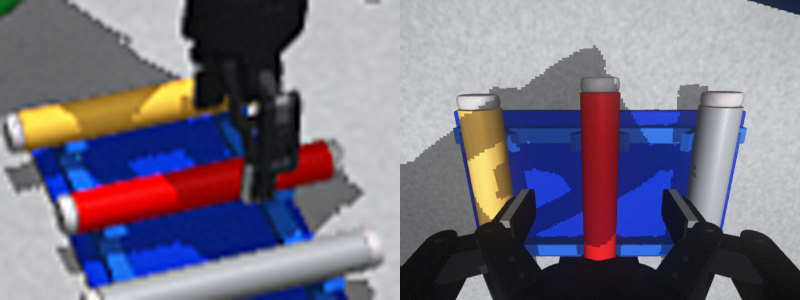

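```bash
python3 - <<'E'
from rig import r,cams
from h import *
c=cams.camera_params("scene"); p,d=cams.grab_frame("scene"); cw=cams.camera_params("wrist");q,dw=cams.grab_frame("wrist")
W=cloud(d,c); V=cloud(dw,cw)
dark=(p.max(2)<70); B=np.zeros_like(dark);B[225:262,368:388]=1
for v in range(240,262): print(v,[tuple(W[v,u].round().astype(int)) if dark[v,u] else '-' for u in (371,374,377)])
D=(q.max(2)<75)&(V[...,2]>20)
for xs in((480,520),(560,600)):
    k=D&(V[...,0]>xs[0])&(V[...,0]<xs[1])&(abs(V[...,1]-297)<25); print(xs,np.percentile(V[k],[0,1,5,20],axis=0).round(1) if k.any() else 0, k.sum())
E
```

```text
240 [(np.int64(589), np.int64(280), np.int64(130)), (np.int64(604), np.int64(280), np.int64(144)), (np.int64(609), np.int64(285), np.int64(146))]
241 [(np.int64(586), np.int64(282), np.int64(123)), (np.int64(603), np.int64(281), np.int64(139)), (np.int64(610), np.int64(285), np.int64(144))]
242 [(np.int64(589), np.int64(280), np.int64(123)), (np.int64(602), np.int64(281), np.int64(135)), (np.int64(613), np.int64(283), np.int64(144))]
243 [(np.int64(588), np.int64(281), np.int64(118)), (np.int64(604), np.int64(281), np.int64(132)), (np.int64(598), np.int64(292), np.int64(124))]
244 [(np.int64(593), np.int64(279), np.int64(120)), (np.int64(604), np.int64(281), np.int64(130)), (np.int64(604), np.int64(289), np.int64(127))]
245 [(np.int64(592), np.int64(279), np.int64(115)), (np.int64(606), np.int64(280), np.int64(128)), (np.int64(609), np.int64(287), np.int64(128))]
246 [(np.int64(587), np.int64(283), np.int64(106)), (np.int64(606), np.int64(280), np.int64(124)), (np.int64(611), np.int64(286), np.int64(126))]
247 ['-', (np.int64(607), np.int64(280), np.int64(122)), (np.int64(611), np.in
[... 427 characters left out ...]
t64(97))]
252 ['-', (np.int64(597), np.int64(288), np.int64(92)), (np.int64(597), np.int64(297), np.int64(89))]
253 ['-', (np.int64(597), np.int64(288), np.int64(88)), (np.int64(594), np.int64(298), np.int64(82))]
254 ['-', (np.int64(597), np.int64(288), np.int64(84)), (np.int64(594), np.int64(299), np.int64(78))]
255 ['-', (np.int64(594), np.int64(291), np.int64(77)), '-']
256 ['-', '-', '-']
257 ['-', '-', '-']
258 ['-', '-', '-']
259 ['-', '-', '-']
260 ['-', '-', '-']
261 ['-', '-', '-']
(480, 520) [[480.  290.   70.8]
 [480.1 292.3  75.3]
 [480.6 296.3  85.4]
 [485.4 305.3 114.2]] 14324
(560, 600) [[560.  282.5  71. ]
 [560.5 285.5  76.2]
 [562.7 288.8  86.4]
 [569.  297.9 115.6]] 14856
```

Open tips measure z≈71 and shut tips ≈58 with the TCP reading 43. The real fingertips are therefore about 33 mm farther back than the stated geometry implies: shut tips sit ≈16 mm behind the TCP instead of 17 mm ahead. I'll correct for this by descending 32 mm more, then gripping.

Request:
drive_tool([
  [0, -0.05, 0.8, 0],
  [0, 0, 0.8, 0],
  [0, 0, 0.8, 0],
  [0, 0, 0.5, 0],
  [0, 0, 0.3, 0],
  [0, 0, 0, 0],
  [0, 0, 0, 0],
])

```text
clock: 6.72
eef_pos: [539.2, 297.3, 10.5]
tcp_rot: [-3.141, 0.0, 1.505]
contact_force: [-0.0, -0.0, 0.2]
opening: 0.997
```

Request:
drive_tool([
  [0, 0, 0, 0],
  [0, 0, 0, 0],
  [0, 0, 0, 0],
  [0, 0, 0, 0],
  [0, 0, 0, 0],
  [0, 0, 0, 0],
  [0, 0, 0, 0],
  [0, 0, 0, 0],
  [0, 0, 0, 0],
  [0, 0, 0, 0],
], jaw=1, force=60)

```text
clock: 7.55
eef_pos: [540.7, 297.7, 11.5]
tcp_rot: [3.139, -0.001, 1.505]
contact_force: [5.0, -0.9, 3.3]
opening: 0.306
```

Gripped: the opening is 0.306 of 85 mm, about 26 mm. Now I'll lift, align to the rail and carry.

Request:
drive_tool([
  [0, 0, -0.5, 0],
  [0, 0, -1.5, 0],
  [0, 0, -2.0, 0],
  [0, 0, -2.0, 0],
  [0, 0, -2.0, 0],
  [0, 0, -1.5, 0],
  [0, 0, -0.5, 0],
  [0, 0, 0, -0.05],
  [0, 0, 0, -0.048],
  [0, 0, 0, 0],
])

```text
clock: 8.38
eef_pos: [538.2, 297.0, 110.0]
tcp_rot: [-3.14, 0.001, 1.605]
contact_force: [-0.6, -0.7, -2.6]
opening: 0.309
```

Request:
drive_tool([
  [-1.5, 0.2, 0, 0],
  [-3.0, 0.3, 0, 0],
  [-3.5, 0.4, 0, 0],
  [-3.5, 0.5, 0, 0],
  [-3.8, 0.5, 0, 0],
  [-3.8, 0.5, 0, 0],
  [-3.8, 0.5, 0, 0],
  [-3.8, 0.4, 0, 0],
  [-3.5, 0.4, 0, 0],
  [-3.0, 0.3, 0, 0],
  [-2.0, 0.2, 0, 0],
  [-1.2, 0.1, 0, 0],
])

```text
clock: 9.38
eef_pos: [593.2, -68.1, 110.1]
tcp_rot: [-3.14, 0.0, 1.599]
contact_force: [-0.6, 0.8, -1.5]
opening: 0.31
```

Request:
drive_tool([
  [0, 0, 0, 0],
  [0, 0, 0, 0],
  [0, 0, 0, 0],
])

```text
clock: 9.63
eef_pos: [593.4, -64.2, 110.4]
tcp_rot: [-3.141, -0.001, 1.603]
contact_force: [0.3, 0.2, -1.8]
opening: 0.306
```

```bash
python3 - <<'E'
from rig import r,cams
from h import *
s=r.sense(); e=s['eef_pos']; print(e,s['tcp_rot'],s['opening'],s['contact_force'])
c=cams.camera_params("wrist"); p,d=cams.grab_frame("wrist"); ct=cams.camera_params("top"); t,dt=cams.grab_frame("top")
w=np.array([np.cos(-1.539),np.sin(-1.539)]); n=np.array([-w[1],w[0]]); mo=np.array([599.2,-195])
za=e[2]+33.5
for nm,q,cc,dd in(("wrist",p,c,d),("top",t,ct,dt)):
    m=redmask(q).astype(np.uint8); W=cloud(dd,cc)
    k,l,st,ce=cv2.connectedComponentsWithStats(m)
    for i in range(1,k):
        if st[i,4]<60: continue
        v,u=np.nonzero(l==i); P=ray(np.c_[u,v],cc,za+2); a=axis(P); print(nm,st[i],a[0],np.arctan2(a[1][1],a[1][0]),a[2],'bore x,y',(a[0]-mo)@w,(a[0]-mo)@n,'z',np.percentile(W[l==i][:,2],[50,95]))
# rail seen by wrist
cv2.imwrite("pics/w4.png",np.hstack([cv2.resize(p,(400,300)),cv2.resize(t[150:270,360:520],(400,300))])[:,:,::-1])
E
```

```text
[593.36637087 -64.22094121 110.43219343] [-3.14064818e+00 -5.47264959e-04  1.60260841e+00] 0.3063605928387615 [ 0.29224921  0.15218486 -1.79055441]
wrist [  278   152    80   265 18347] [592.69109371 -49.49649459] -1.5362687717195678 112.29464989815867 bore x,y -145.63688355943512 -1.879918813827953 z [155.77274809 157.79272008]
top [370  74  24  42 426] [818.08955779  30.09184827] -0.41252282632837234 91.35830509835401 bore x,y -218.01936198287171 225.9348057926952 z [23.76435519 28.01089594]
top [600 181  12   9  99] [ 624.18397895 -412.13931983] -1.5389475229426486 23.26420856202328 bore x,y 217.82382936314423 18.068281071333946 z [43.7915019  49.41407676]
top [472 194  17  14 184] [ 594.32937931 -161.33321772] -1.0670934144619906 38.63493373945174 bore x,y -33.80460680294099 -3.797859134714606 z [155.67819531 160.60635815]
top [397 197  32  14 403] [591.83553099 -25.82240433] -1.551998915785363 61.19270557852573 bore x,y -169.3262066644219 -1.982426802021254 z [156.07346679 160.43019171]
```

View pics/w4.png

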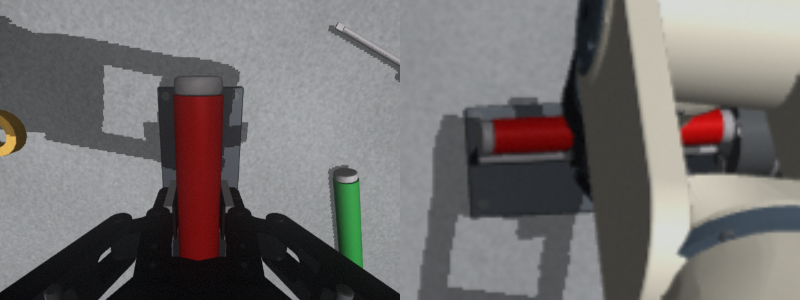

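The wrist crop shows the rod aligned over the rail, parallel to it within 0.003 rad and 1.9 mm to one side. The axis is at z=144 and the rod centre at bore x ≈ −110. I'll shift +2 mm in tool y and lower.

Request:
drive_tool([
  [0, 0.2, 0.5, 0],
  [0, 0, 1.0, 0],
  [0, 0, 1.0, 0],
  [0, 0, 1.0, 0],
  [0, 0, 0.8, 0],
  [0, 0, 0.5, 0],
  [0, 0, 0.4, 0],
  [0, 0, 0.2, 0],
  [0, 0, 0, 0],
  [0, 0, 0, 0],
])

```text
clock: 10.57
eef_pos: [596.1, -65.1, 57.0]
tcp_rot: [3.141, 0.0, 1.603]
contact_force: [0.3, 0.7, -2.4]
opening: 0.305
```

Request:
drive_tool([
  [0, 0, 0.1, 0],
  [0, 0, 0.1, 0],
  [0, 0, 0, 0],
  [0, 0, 0, 0],
])

```text
clock: 10.9
eef_pos: [596.1, -65.0, 55.0]
tcp_rot: [3.141, 0.0, 1.603]
contact_force: [0.1, -0.2, -1.7]
opening: 0.309
```

Request:
drive_tool([
  [0, 0, 0.1, 0],
  [0, 0, 0, 0],
  [0, 0, 0, 0],
])

```text
clock: 11.15
eef_pos: [596.1, -65.1, 54.9]
tcp_rot: [3.141, 0.0, 1.603]
contact_force: [-3.5, 0.5, 9.7]
opening: 0.311
```

Request:
drive_tool([
  [0, 0, 0.1, 0],
  [0, 0, 0, 0],
  [0, 0, 0, 0],
])

```text
clock: 11.4
eef_pos: [596.1, -65.1, 54.8]
tcp_rot: [3.141, 0.0, 1.603]
contact_force: [-7.4, -0.0, 18.8]
opening: 0.309
```

The rod is down on the rail (Fz +19 N). I'll open so it settles, back off 2 mm, regrip and slide it 90 mm, which puts the rod centre at bore x ≈ −20, about 80 mm in.

Request:
drive_tool([
  [0, 0, 0, 0],
  [0, 0, 0, 0],
  [0, 0, 0, 0],
  [0, 0, 0, 0],
  [0, 0, -0.1, 0],
  [0, 0, 0, 0],
  [0, 0, 0, 0],
], jaw=0)

```text
clock: 11.98
eef_pos: [595.9, -65.0, 53.7]
tcp_rot: [-3.142, -0.0, 1.603]
contact_force: [-0.6, 1.3, 0.3]
opening: 1.003
```

```bash
cat > m.py <<'E'
from rig import r,cams
from h import *
w=np.array([np.cos(-1.539),np.sin(-1.539)]); n=np.array([-w[1],w[0]]); mo=np.array([599.2,-195])
s=r.sense(); e=s['eef_pos']; print(e,'tcp bore',(e[:2]-mo)@w,(e[:2]-mo)@n,s['opening'],s['contact_force'],s['clock'])
for nm in("wrist","scene","top"):
    c=cams.camera_params(nm); q,d=cams.grab_frame(nm); m=redmask(q).astype(np.uint8); k,l,st,ce=cv2.connectedComponentsWithStats(m); W=cloud(d,c)
    for i in range(1,k):
        if st[i,4]<40: continue
        v,u=np.nonzero(l==i); P=ray(np.c_[u,v],c,90)[:,:2]-mo; x=P@w; y=P@n
        if np.ptp(x)<260 and abs(np.median(y))<25 and np.median(x)<20: print(nm,st[i],'red bore x',x.min(),x.max(),'y',np.median(y),'slope',np.polyfit(x,y,1)[0],'ztop',np.percentile(W[l==i][:,2],90))
    if nm=="scene": np.save("sc.npy",q)
E
python3 m.py
```

```text
[595.93619657 -65.03993617  53.70306305] tcp bore -129.9981336110883 0.869402695883172 1.0025810732710592 [-0.59951453  1.30318754  0.27110558] 11.9833
wrist [  276   152    80   265 18651] red bore x -200.9303755549777 -89.36515974269457 y 0.005241339773248225 slope 0.0012205040318391054 ztop 101.52120743981192
scene [250 276  19  15 202] red bore x -201.52513737708998 -154.15536827036155 y 2.1908078162767546 slope 0.09949349742275572 ztop 101.86524637411725
scene [193 285  46  23 505] red bore x -124.26203134531912 -19.596655616345675 y 2.1659842230509803 slope -0.0004819769525846758 ztop 102.01940344675887
top [464 199  17  12 166] red bore x -51.71883060205506 -17.04044212608604 y -1.5863813821514898 slope 0.1483564917854664 ztop 104.09626636643668
top [393 201  32  14 379] red bore x -199.6251337372586 -135.71465604905504 y -0.5707950038545314 slope -0.03988735898050674 ztop 103.69213240889891
```

The rod has settled on the rail: red spans bore x −201 to −19 (centre −110), y≈0, top at 102. Earlier depth put the gripper palm only ≈62 mm above the TCP, below the chuck's top. I'll regrip 30 mm further back so the body stays clear of the chuck face.

Request:
drive_tool([
  [1.0, -0.08, 0, 0],
  [1.0, 0, 0, 0],
  [1.0, 0, 0, 0],
  [0, 0, 0, 0],
  [0, 0, 0, 0],
])

```text
clock: 12.55
eef_pos: [594.1, -34.0, 53.8]
tcp_rot: [-3.142, 0.0, 1.605]
contact_force: [-0.2, 0.8, -0.1]
opening: 1.001
```

Request:
drive_tool([
  [0, 0, 0, 0],
  [0, 0, 0, 0],
  [0, 0, 0, 0],
  [0, 0, 0, 0],
  [0, 0, 0, 0],
  [0, 0, 0, 0],
  [0, 0, 0, 0],
  [0, 0, 0, 0],
  [0, 0, 0, 0],
], jaw=1, force=30)

```text
clock: 13.3
eef_pos: [594.4, -35.3, 53.9]
tcp_rot: [3.141, 0.0, 1.603]
contact_force: [0.8, -2.0, 0.9]
opening: 0.317
```

Request:
drive_tool([
  [-0.5, 0, 0, 0],
  [-0.5, 0, 0, 0],
  [-0.5, 0, 0, 0],
  [-0.5, 0, 0, 0],
  [-0.5, 0, 0, 0],
  [0, 0, 0, 0],
])

```text
clock: 13.8
eef_pos: [595.2, -61.4, 53.9]
tcp_rot: [3.141, 0.001, 1.602]
contact_force: [0.9, -2.4, 3.0]
opening: 0.321
```

Request:
drive_tool([
  [-0.6, 0, 0, 0],
  [-0.6, 0, 0, 0],
  [-0.6, 0, 0, 0],
  [-0.6, 0, 0, 0],
  [-0.6, 0, 0, 0],
  [0, 0, 0, 0],
])

```text
clock: 14.3
eef_pos: [596.2, -91.6, 53.9]
tcp_rot: [3.141, 0.001, 1.602]
contact_force: [0.9, -3.5, 3.3]
opening: 0.317
```

Request:
drive_tool([
  [-0.6, 0, 0, 0],
  [-0.6, 0, 0, 0],
  [-0.6, 0, 0, 0],
  [-0.6, 0, 0, 0],
  [-0.6, 0, 0, 0],
  [-0.5, 0, 0, 0],
  [0, 0, 0, 0],
  [0, 0, 0, 0],
])

```text
clock: 14.97
eef_pos: [597.3, -126.3, 53.9]
tcp_rot: [3.141, 0.001, 1.603]
contact_force: [2.6, -4.3, 4.5]
opening: 0.32
```

```bash
python3 m.py
```

```text
[ 597.28257537 -126.27774674   53.87510148] tcp bore -68.74847365950798 0.26829160287367143 0.31953800724956527 [ 2.61300367 -4.25769894  4.47492794] 14.9667
wrist [  280   233    75   184 11874] red bore x -111.07787533094364 -27.92875266076307 y 0.14684039747302857 slope 0.0017543892951682098 ztop 101.47748156078305
scene [222 287  11  13 100] red bore x -109.70581386387343 -85.41454346574963 y 3.348727512856246 slope 0.3147652756192297 ztop 101.79637763216964
scene [184 293  28  18 300] red bore x -58.89211348234281 2.291452241384481 y 2.2655196404409725 slope 0.009971269780534543 ztop 102.32484154922258
top [437 199  18  14 204] red bore x -108.97371431633476 -72.33431937104635 y -0.37615747678006295 slope 0.016966789447685163 ztop 103.64852546226916
```

Red now ends at bore x −110, so the rod's rear is at ≈ −119.5 and the rod is ≈80 mm in (40 %). I'll release, raise, go behind, shut the jaws and lower.

Request:
drive_tool([
  [0, 0, 0, 0],
  [0, 0, 0, 0],
  [0, 0, 0, 0],
  [0, 0, 0, 0],
  [0, 0, 0, 0],
  [0, 0, 0, 0],
  [0, 0, -2, 0],
  [0, 0, -2.5, 0],
  [0, 0, -2, 0],
  [0, 0, 0, 0],
], jaw=0)

```text
clock: 15.95
eef_pos: [599.5, -125.5, 122.8]
tcp_rot: [3.136, 0.001, 1.603]
contact_force: [1.5, 0.4, 0.4]
opening: 1.0
```

Request:
drive_tool([
  [1.5, 0, 0, 0],
  [2.5, 0, 0, 0],
  [2.5, 0, 0, 0],
  [1.7, 0, 0, 0],
  [0, 0, 0, 0],
  [0, 0, 0, 0],
  [0, 0, 0, 0],
  [0, 0, 0, 0],
  [0, 0, 0, 0],
  [0, 0, 0, 0],
  [0, 0, 0, 0],
  [0, 0, 0, 0],
], jaw=1)

```text
clock: 16.95
eef_pos: [594.4, -43.5, 118.8]
tcp_rot: [3.142, 0.0, 1.602]
contact_force: [-0.0, 0.9, -0.4]
opening: 0.001
```

```bash
python3 m.py; python3 - <<'E'
from rig import cams
from h import *
c=cams.camera_params("scene"); q,d=cams.grab_frame("scene"); W=cloud(d,c)
cw=cams.camera_params("wrist"); p,dw=cams.grab_frame("wrist"); V=cloud(dw,cw)
k=(p.max(2)<60)&(abs(V[...,0]-594)<14)&(abs(V[...,1]+44)<20)&(V[...,2]>90); print('finger lowest (wrist)',np.percentile(V[k],[0,.5,2,5],axis=0).round(1))
k=(q.max(2)<60)&(abs(W[...,0]-594)<25)&(abs(W[...,1]+44)<25)&(W[...,2]>90); print('(scene)',np.percentile(W[k],[0,.5,2,5],axis=0).round(1))
cv2.imwrite("pics/s5.png",cv2.resize(q[190:340,130:330],(800,600),interpolation=2)[:,:,::-1])
E
```

```text
[594.42786847 -43.45849535 118.76679297] tcp bore -151.6166170778849 0.047931921254147435 0.0010344796873895756 [-0.01441551  0.86247352 -0.37297568] 16.95
wrist [310 383  16  34 431] red bore x -74.08968005498487 -47.53246755348503 y -0.10292982501229941 slope 0.0009706367048638955 ztop 102.09833500225808
scene [184 287  49  24 554] red bore x -110.55764351216816 2.291452241384481 y 1.9732214104026657 slope 0.008423989638532393 ztop 102.00954764870272
top [458 197  35  15 442] red bore x -63.958843861140046 8.471115478933118 y -0.19434344261538405 slope 0.019870186628824844 ztop 103.41964183682676
finger lowest (wrist) [[580.  -53.8 137.2]
 [580.2 -50.5 140.7]
 [580.7 -48.4 145.1]
 [581.6 -39.7 151.9]]
(scene) [[583.8 -68.6 142.9]
 [587.2 -68.5 143.8]
 [588.7 -66.9 145.2]
 [597.8 -62.9 149. ]]
```

View pics/s5.png

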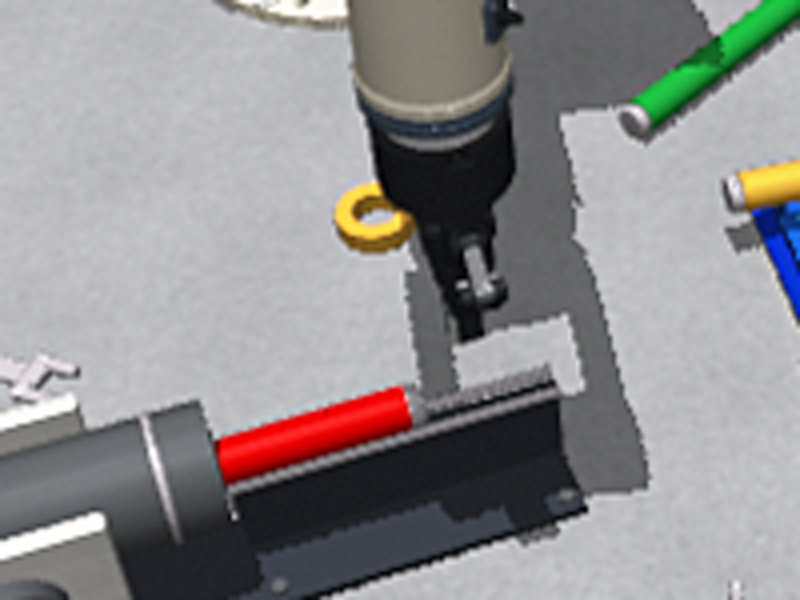

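The picture shows the rod sticking out of the chuck on the rail, with the shut fingers above and behind its rear end at (415,400). The shut tips measure z≈136, which is TCP+17, as corrected. I'll lower to tip ≈88 and push.

Request:
drive_tool([
  [0, 0, 1.2, 0],
  [0, 0, 1.5, 0],
  [0, 0, 1.3, 0],
  [0, 0, 0.7, 0],
  [0, 0, 0, 0],
  [0, 0, 0, 0],
])

```text
clock: 17.7
eef_pos: [594.0, -43.0, 71.1]
tcp_rot: [-3.14, -0.0, 1.603]
contact_force: [1.0, -1.2, 0.2]
opening: 0.0
```

Request:
drive_tool([
  [-0.6, 0, 0, 0],
  [-0.6, 0, 0, 0],
  [-0.5, 0, 0, 0],
  [-0.5, 0, 0, 0],
  [-0.5, 0, 0, 0],
  [-0.5, 0, 0, 0],
  [-0.5, 0, 0, 0],
  [-0.5, 0, 0, 0],
  [-0.5, 0, 0, 0],
  [0, 0, 0, 0],
])

```text
clock: 18.53
eef_pos: [595.8, -91.1, 71.7]
tcp_rot: [-3.141, 0.0, 1.602]
contact_force: [0.3, 0.3, 0.5]
opening: -0.001
```

Request:
drive_tool([
  [-0.5, 0, 0, 0],
  [-0.5, 0, 0, 0],
  [-0.5, 0, 0, 0],
  [-0.5, 0, 0, 0],
  [0, 0, 0, 0],
])

```text
clock: 18.95
eef_pos: [596.6, -111.1, 71.7]
tcp_rot: [3.142, 0.0, 1.602]
contact_force: [0.6, 0.4, -0.0]
opening: 0.003
```

```bash
python3 m.py
```

```text
[ 596.57990102 -111.12346192   71.74909574] tcp bore -83.91743727600809 0.04774182683631804 0.0025670380624447 [ 0.57260775  0.41556163 -0.00822175] 18.95
wrist [310 383  16  34 420] red bore x -45.553875479941375 -25.69033886246934 y -0.08137826995502112 slope 0.002171503611425992 ztop 102.45414740428289
scene [184 292  30  19 323] red bore x -62.58141225626527 2.291452241384481 y 2.117774210832202 slope 0.012086136318104278 ztop 102.29989874997392
```

It is moving as expected: red's rear is at −62.6, about 32 mm short of home. I'll push on more slowly.

Request:
drive_tool([
  [-0.4, 0, 0, 0],
  [-0.4, 0, 0, 0],
  [-0.4, 0, 0, 0],
  [-0.4, 0, 0, 0],
  [-0.4, 0, 0, 0],
  [-0.4, 0, 0, 0],
  [-0.2, 0, 0, 0],
  [0, 0, 0, 0],
])

```text
clock: 19.77
eef_pos: [597.5, -136.7, 71.8]
tcp_rot: [3.141, 0.0, 1.602]
contact_force: [-0.3, -0.6, 0.6]
opening: 0.002
```

Request:
drive_tool([
  [-0.2, 0, 0, 0],
  [-0.2, 0, 0, 0],
  [0, 0, 0, 0],
])

```text
clock: 20.02
eef_pos: [597.6, -140.3, 71.8]
tcp_rot: [3.141, 0.0, 1.603]
contact_force: [-1.2, 0.6, 0.6]
opening: -0.001
```

Request:
drive_tool([
  [-0.1, 0, 0, 0],
  [-0.1, 0, 0, 0],
  [0, 0, 0, 0],
])

```text
clock: 20.27
eef_pos: [597.6, -142.1, 71.8]
tcp_rot: [3.142, 0.0, 1.603]
contact_force: [-0.0, 0.6, -0.3]
opening: -0.002
```

Request:
drive_tool([
  [-0.1, 0, 0, 0],
  [-0.1, 0, 0, 0],
  [0, 0, 0, 0],
])

```text
clock: 20.52
eef_pos: [597.6, -144.2, 71.8]
tcp_rot: [-3.142, 0.0, 1.603]
contact_force: [-0.2, -0.5, -0.8]
opening: -0.003
```

Request:
drive_tool([
  [-0.1, 0, 0, 0],
  [-0.1, 0, 0, 0],
  [0, 0, 0, 0],
])

```text
clock: 20.77
eef_pos: [597.7, -146.2, 71.8]
tcp_rot: [-3.142, 0.0, 1.603]
contact_force: [0.0, 0.6, 0.4]
opening: -0.003
```

```bash
python3 m.py
```

```text
[ 597.708192   -146.20095584   71.77015942] tcp bore -48.82180418740665 0.06031496469738501 -0.0028861151445493094 [0.02718368 0.59181544 0.3722008 ] 20.7667
wrist [310 383  16  34 412] red bore x -10.418267580476009 9.439433534143648 y -0.049350970718651535 slope 0.003084301817209618 ztop 102.00186541192893
scene [184 297  15  14 149] red bore x -27.81105724052949 2.291452241384481 y 2.6595705863319594 slope 0.0471819819400979 ztop 101.9988487691497
```

Request:
drive_tool([
  [-0.1, 0, 0, 0],
  [0, 0, 0, 0],
  [0, 0, 0, 0],
])

```text
clock: 21.17
eef_pos: [597.8, -146.9, 71.8]
tcp_rot: [3.142, -0.0, 1.603]
contact_force: [-0.6, 1.6, 0.6]
opening: 0.004
```

Request:
drive_tool([
  [-0.1, 0, 0, 0],
  [0, 0, 0, 0],
  [0, 0, 0, 0],
])

```text
clock: 21.42
eef_pos: [597.7, -146.9, 71.7]
tcp_rot: [-3.141, -0.002, 1.602]
contact_force: [0.5, 7.3, 1.6]
opening: -0.002
```

Request:
drive_tool([
  [-0.1, 0, 0, 0],
  [0, 0, 0, 0],
  [0, 0, 0, 0],
])

```text
clock: 21.67
eef_pos: [597.7, -147.0, 71.8]
tcp_rot: [-3.141, -0.003, 1.602]
contact_force: [0.2, 12.0, 2.6]
opening: -0.004
```

It has stopped dead at y −146.9 and the force is climbing 5–6 N per mm commanded, so this is the bottom. I'll back away, raise and check.

Request:
drive_tool([
  [-0.1, 0, 0, 0],
  [0, 0, 0, 0],
  [0, 0, 0, 0],
  [1.0, 0, 0, 0],
  [2.0, 0, 0, 0],
  [2.0, 0, 0, 0],
  [0, 0, -2.5, 0],
  [0, 0, -3.0, 0],
  [0, 0, -3.0, 0],
  [0, 0, -1.5, 0],
  [0, 0, 0, 0],
  [0, 0, 0, 0],
])

```text
clock: 22.67
eef_pos: [596.7, -100.3, 172.6]
tcp_rot: [3.14, 0.001, 1.603]
contact_force: [0.3, 0.4, -0.5]
opening: -0.001
```

```bash
python3 m.py; python3 - <<'E'
import cv2,numpy as np
q=np.load("sc.npy"); cv2.imwrite("pics/s6.png",cv2.resize(q[190:370,80:420],(800,424),interpolation=2)[:,:,::-1])
E
```

```text
[ 596.73539154 -100.25400334  172.59864679] tcp bore -94.77645858703174 0.5487043744259864 -0.0011665079656684877 [ 0.28641419  0.44157368 -0.45402025] 22.6667
scene [184 297  15  14 149] red bore x -27.227531649638053 2.291452241384481 y 2.449274117641914 slope 0.035984975641297476 ztop 101.22528946794009
```

View pics/s6.png

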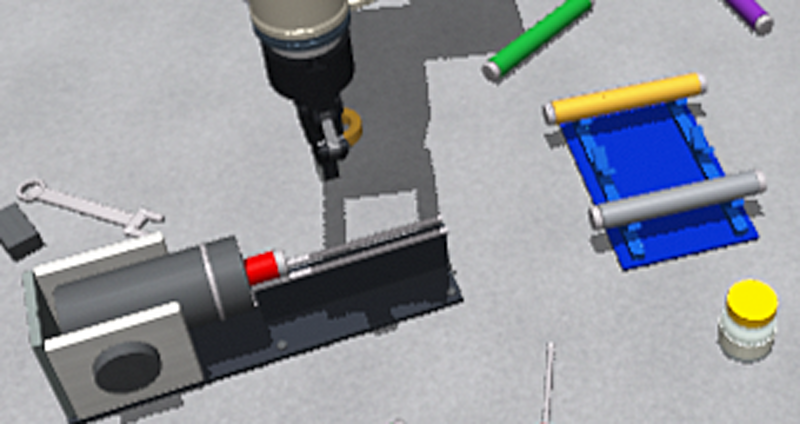

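The rod is in the chuck with about 30 mm of red plus the 10 mm steel end showing at (270,267). The brass and steel mandrels are still in the rack and the gripper is clear. Handing in.

```bash
python3 -c "
from rig import job; print(job.sign_off())"
```

```text
the job is handed in; nothing more can be done
None
```

The red mandrel is fully home in the bore, and I handed the job in at about 23 s of the 48 s allowed. I took it from the rack, laid it on the rail and let go. I regripped it further back, slid it about 80 mm in (40 % of its length) and let go again. Then I pushed on its rear end with the shut fingers until it stopped.

**Last checks:**
- **Seating:** the tool stopped dead while the push force rose to 12 N at the last reading. I then pushed 1 mm more, without a reading, before backing off. The final picture shows about 40 mm of rod left out, as specified for home.
- **Surroundings:** the brass and steel mandrels are still in the rack, and the gripper is touching nothing.

**What failed or disagreed:**
- **First grasp:** the jaws shut on nothing. The camera depth put the fingertips about 33 mm nearer the gripper body than the stated tool geometry. I corrected for this, and the second grasp held.
- **Stop position:** the rod stopped about 3 mm deeper than my estimate of the bore mouth predicted. That is slightly more than the 2 mm calibration error, but it agrees with the length left sticking out.

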